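# Restock the stain-removal rack in the laundry room

### The arm

A 6-joint arm with a two-finger parallel gripper is mounted at the origin on the work surface. World frame = base frame: x ahead of the robot, y to its left, z up, the work surface at z = 0. Lengths are in m, angles in rad, forces in N, time in s.
With the tool pointing down it reaches from about 0.225 to 0.875 m from the base axis. Payload 3.4 kg.
Tool frame: the origin (TCP) lies at the very end of the fingers, on their centre line; the grasp point (between the pads) lies behind it (robot.tcp_to_grasp is the z of the grasp point in the tool frame, in m); z points along the fingers, y is the line along which they close (so a half turn about z gives the same grasp; the last joint's range is limited). The gripper opens to 85 mm and grips with 20 to 120 N. Pads are 22 mm wide; open, the fingers measure 114 mm over their backs; the gripper's body (76 mm by 85 mm) begins 54 mm behind the grasp point. The pads swing forward as they close: fully open they stand 13 mm farther back than shut.
Start: joints at [-1.271, 0.276, 1.505, -0, 1.361, -0.121], TCP at [0.235, -0.525, 0.231] pointing down, gripper open.
Joint ranges: [-2.89, 2.89], [-0.75, 2.08], [0.22, 2.7], [-1.18, 4.32], [0.11, 2.71], [-2.7, 2.7]. Speed limits (rad/s): [2.57, 2.57, 3.14, 3.14, 3.14, 3.14].

### API

Orientations are given as a rotation vector (axis times angle).
In Python, from bench import robot, kin, vision gives the robot as it stands. Calls block until the motion is done:
- robot.move_ptp(position, orientation): joint-space move of the TCP to a pose.
- robot.line_to(position, frame=None, feed=0.15, force_limit=None): straight line of the TCP; frame=None keeps the orientation; feed is the mean speed in m/s. With force_limit (N) it stops when the force on the tool has changed by that much, and returns True; else False.
- robot.set_joints(angles): joint-space move.
- robot.grip(opening, grasp_force=None): opening from 0.0 (shut) to 1.0 (fully open); grasp_force is the grip in N (None keeps the last); returns when the fingers have stopped.
- robot.wait(seconds).
- kin.inverse_kinematics(position, orientation): joint angles nearest the present ones, or None.
- robot.observe(): the state.
- vision.grab_frame(name): name is "side" or "top"; returns a dict with "pixels" (400x640x3 uint8, red, green, blue), "depth" (400x640 float32, m along the optical axis (not along the pixel's ray), 0 where there is no reading), "intrinsics" (3x3 intrinsics, pixels), "R" (3x3) and "t" (3): a world point X has camera coordinates R X + t. Camera axes: x right, y down, z forward; pixel columns grow to the right and rows downward; lengths in m; the calibration is good to about 2 mm. A picture is of the moment at which its call begins.
A pose or a line that the arm cannot do raises robot.PlanningError and nothing moves.
- robot.close_job(): hands the job in; it is judged then, once.
The state is a dict: "clock": time; "joint_pos": joint angles; "qd": joint speeds; "tau": joint torques, N m; "eef_pos": TCP position; "eef_rot": TCP orientation; "force": force on the tool from outside, world axes, zero at the start; "moment": the same for the moment, N m; "opening": opening from 0.0 (shut) to 1.0 (fully open); "finger_force": force on a finger pad.
Only numpy, scipy, OpenCV 4.12 (cv2) and the standard library are available. Lean on these libraries where they do the work, as an engineer would, in place of code of your own. Each camera call takes 0.05 s, during which the arm holds its last target. There are 200 camera calls.

### The job

Move the row of stain-remover bottles from the grey carrier to the bench rack so that they stand in the same order as its coloured holders: each of the four colour-capped bottles upright and fully down in the holder of its own colour. Leave the white-capped rinse-water bottle standing in its place in the carrier, and do not tip any bottle over on the way.

Things in the scene. Friction and masses are not known exactly. Their poses are not given: they have to be found in the camera images.
- bottle_red: loose white squeeze bottle with red cap and red band, about 0.16 kg. Body 40 mm in diameter, 95 mm high, then a narrowing shoulder; the 28 mm wide cap spans 109 to 143 mm above the underside, a thin spout on it ends at 152 mm. Grip the cap from above, fingers closing across the row. Origin: centre of the underside; z up along the bottle
- bottle_yellow: loose white squeeze bottle with yellow cap and yellow band, about 0.16 kg. Body 40 mm in diameter, 95 mm high, then a narrowing shoulder; the 28 mm wide cap spans 109 to 143 mm above the underside, a thin spout on it ends at 152 mm. Grip the cap from above, fingers closing across the row. Origin: centre of the underside; z up along the bottle
- bottle_green: loose white squeeze bottle with green cap and green band, about 0.16 kg. Body 40 mm in diameter, 95 mm high, then a narrowing shoulder; the 28 mm wide cap spans 109 to 143 mm above the underside, a thin spout on it ends at 152 mm. Grip the cap from above, fingers closing across the row. Origin: centre of the underside; z up along the bottle
- bottle_blue: loose white squeeze bottle with blue cap and blue band, about 0.16 kg. Body 40 mm in diameter, 95 mm high, then a narrowing shoulder; the 28 mm wide cap spans 109 to 143 mm above the underside, a thin spout on it ends at 152 mm. Grip the cap from above, fingers closing across the row. Origin: centre of the underside; z up along the bottle
- bottle_white: the same bottle, clear, with a white cap and paper band (rinse water): stays in the carrier. Origin: centre of the underside; z up along the bottle
- holder_red: red round cup, fixed; four stand 74 mm apart in a row on the low steel bench rack (any order). 54 mm wide inside, flaring to 64 mm at the mouth, 42 mm high, floor 4 mm thick. Origin: centre of its underside, 4 mm above the bench; a bottle fully home has its underside 4 mm above it. z up, y along the row, x across it away from the robot, to the rack's rail (53 mm above the bench)
- holder_yellow: yellow round cup, fixed; four stand 74 mm apart in a row on the low steel bench rack (any order). 54 mm wide inside, flaring to 64 mm at the mouth, 42 mm high, floor 4 mm thick. Origin: centre of its underside, 4 mm above the bench; a bottle fully home has its underside 4 mm above it. z up, y along the row, x across it away from the robot, to the rack's rail (53 mm above the bench)
- holder_green: green round cup, fixed; four stand 74 mm apart in a row on the low steel bench rack (any order). 54 mm wide inside, flaring to 64 mm at the mouth, 42 mm high, floor 4 mm thick. Origin: centre of its underside, 4 mm above the bench; a bottle fully home has its underside 4 mm above it. z up, y along the row, x across it away from the robot, to the rack's rail (53 mm above the bench)
- holder_blue: blue round cup, fixed; four stand 74 mm apart in a row on the low steel bench rack (any order). 54 mm wide inside, flaring to 64 mm at the mouth, 42 mm high, floor 4 mm thick. Origin: centre of its underside, 4 mm above the bench; a bottle fully home has its underside 4 mm above it. z up, y along the row, x across it away from the robot, to the rack's rail (53 mm above the bench)
- carrier: grey bottle carrier, fixed, 64 x 296 mm, 60 mm high, small wire grips at its ends. Five square compartments in a row along its y, 54 mm wide inside, 58 mm apart, one bottle in each at the start (any order), on the 4 mm floor. Origin: centre of its underside, on the bench; z up, y along the row, x across it away from the robot
There are look-alikes about, which are no part of the job. Leave any pink look-alike of the holder_blue alone.

How it is judged:
At the end, for the whole second after the job is handed in: Each coloured bottle stands in the holder of its colour: axis within 12 mm of the holder's, underside at most 9 mm above the holder's underside, within 0.12 rad of upright, at rest. The white-capped bottle is upright, at rest, within 25 mm of its start (horizontal distance between bottle_red and holder_red below 0.012 m and z of bottle_red in the frame of holder_red between -0.002 and 0.009 m and angle between each of bottle_red, bottle_yellow, bottle_green, bottle_blue, bottle_white's own z axis and vertical below 0.12 rad and linear speed of each of bottle_red, bottle_yellow, bottle_green, bottle_blue, bottle_white below 0.02 m/s and horizontal distance between bottle_yellow and holder_yellow below 0.012 m and z of bottle_yellow in the frame of holder_yellow between -0.002 and 0.009 m and horizontal distance between bottle_green and holder_green below 0.012 m and z of bottle_green in the frame of holder_green between -0.002 and 0.009 m and horizontal distance between bottle_blue and holder_blue below 0.012 m and z of bottle_blue in the frame of holder_blue between -0.002 and 0.009 m and distance of bottle_white from where it was at the start of the episode below 0.025 m); the robot touches nothing.
It fails at once if a bottle is tipped over (more than 0.8 rad from upright) (angle between any of bottle_red, bottle_yellow, bottle_green, bottle_blue, bottle_white's own z axis and vertical above 0.8 rad).
It also fails if it takes over 88 s, if anything falls off the work surface, if the arm or the gripper's body presses on something with over 40 N, if the wrist force passes 120 N, or if a joint passes its speed limit or range.

## Working session

There is one attempt and no reset: what is moved stays moved. The work goes in short steps, each a Python script; the robot and the scene stay as the last script left them, time stands still between calls to the robot, and variables do not carry over. Pictures are saved under pics/ and viewed, at most 14 in all, crops included, and the job is handed in when it is done.

```bash
ls; mkdir -p pics; python3 - <<'E'
from bench import robot, kin, vision
import cv2,numpy as np
for n in ("top","side"):
    f=vision.grab_frame(n); cv2.imwrite(f"pics/{n}0.png",f["pixels"][...,::-1]); np.savez(f"pics/{n}0.npz",**f)
    print(n,f["intrinsics"],f["R"],f["t"], (f["depth"]>0).mean())
print(robot.observe(),robot.tcp_to_grasp)
E
```

```text
pics
top [[432.13091803   0.         318.56317403]
 [  0.         432.13091803 201.62161542]
 [  0.           0.           1.        ]] [[ 0.02836517 -0.99952749 -0.01184154]
 [-0.99092224 -0.02655967 -0.13178658]
 [ 0.1314098   0.01547219 -0.99120738]] [-0.02231478  0.60752549  0.64722993] 0.99599609375
side [[451.71723125   0.         318.87543383]
 [  0.         451.71723125 199.03385546]
 [  0.           0.           1.        ]] [[-0.74888178 -0.66269329 -0.003698  ]
 [-0.34298419  0.3923546  -0.85347508]
 [ 0.56704314 -0.63788359 -0.52112053]] [0.45092455 0.25663199 0.45813057] 0.99580078125
{'clock': 0.1, 'joint_pos': array([-1.27100005e+00,  2.76560798e-01,  1.50601376e+00,  8.27283802e-06,
        1.36072468e+00, -1.21015090e-01]), 'qd': array([-8.65216700e-04, -1.71706021e-03, -1.87066768e-03,  1.11721454e-03,
       -4.90117324e-04,  1.99210795e-05]), 'tau': array([ 3.45025437e-04, -4.17698729e+01, -2.46404529e+01, -2.18386695e-04,
        5.82278983e-03, -1.11217361e-05]), 'eef_pos': array([ 0.23473531, -0.5243785 ,  0.23050678]), 'eef_rot': array([-3.07064637e+00, -6.55784712e-01,  2.26531349e-04]), 'force': array([-0.1993147 , -0.01060075, -0.29471502]), 'moment': array([ 0.00014443, -0.0250524 ,  0.04409818]), 'finger_force': 0.0, 'opening': 0.9975631264719573} -0.0187
```

View pics/top0.png

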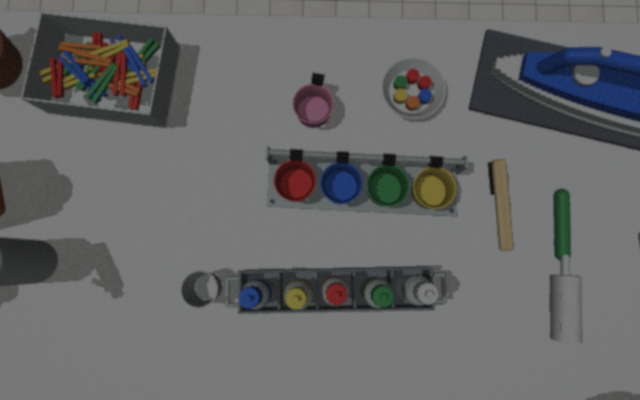

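View pics/side0.png

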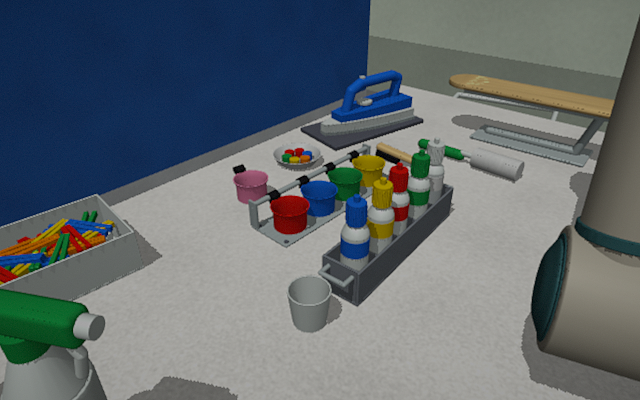

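The top view shows the carrier row at about row 295, with blue at column 251, yellow 296, red 336, green 380 and white 425. The holders sit at about row 185: red 295, blue 342, green 388, yellow 434. The pink decoy is at (313,105). The side view shows all the bottles standing in the carrier, with a grey cup at its end.

```bash
cat > meas.py <<'E'
import cv2,numpy as np
from scipy.optimize import least_squares
HUE=dict(red=(172,8),yellow=(20,35),green=(50,80),blue=(105,125))
def mask(f,c,smin=110):
    h,s,v=cv2.split(cv2.cvtColor(f["pixels"],cv2.COLOR_RGB2HSV)); a,b=HUE[c]
    m=((h>=a)&(h<=b)) if a<b else ((h>=a)|(h<=b))
    return m&(s>smin)&(v>40)
def world(f):
    K=f["intrinsics"];v,u=np.mgrid[:400,:640];d=f["depth"]
    X=np.stack([(u-K[0,2])/K[0,0]*d,(v-K[1,2])/K[1,1]*d,d],-1)
    return (X-f["t"])@f["R"]
def project(f,P):
    q=f["intrinsics"]@(f["R"]@P+f["t"]); return q[:2]/q[2]
def circ(P,r=None):
    c=np.median(P[:,:2],0)
    g=lambda p:np.hypot(*(P[:,:2]-p[:2]).T)-(r or p[2])
    s=least_squares(g,list(c)+([] if r else [.03]),loss="soft_l1",f_scale=.001)
    return s.x,np.sqrt(np.median(s.fun**2))
def plane_ray(f,uv,z):
    d=f["R"].T@np.linalg.solve(f["intrinsics"],[*uv,1]); o=-f["R"].T@f["t"]
    return o+d*(z-o[2])/d[2]
def tri(fs,uvs):
    A=np.zeros((3,3));b=np.zeros(3)
    for f,uv in zip(fs,uvs):
        d=f["R"].T@np.linalg.solve(f["intrinsics"],[*uv,1]);d/=np.linalg.norm(d);o=-f["R"].T@f["t"]
        M=np.eye(3)-np.outer(d,d);A+=M;b+=M@o
    return np.linalg.solve(A,b)
E
python3 - <<'E'
from meas import *
np.set_printoptions(precision=4,suppress=True)
T,S=[dict(np.load(f"pics/{n}0.npz")) for n in("top","side")]
WT,WS=world(T),world(S)
box=np.zeros((400,640),bool)
bc=np.zeros_like(box);bc[270:315,225:450]=1
bh=np.zeros_like(box);bh[150:215,265:470]=1
sb=np.zeros_like(box);sb[130:280,335:460]=1
sh=np.zeros_like(box);sh[150:240,265:388]=1
for c in HUE:
    mt=mask(T,c); ms=mask(S,c)
    pt=WT[mt&bc]; ps=WS[ms&sb&(WS[...,2]>.095)]
    ps=ps[np.hypot(*(ps[:,:2]-np.median(pt[:,:2],0)).T)<.04]
    print(c,"cap z top/side pct",np.percentile(pt[:,2],[10,50,90,99]),np.percentile(ps[:,2],[2,50,98]),len(pt),len(ps))
    p=ps[(ps[:,2]>.117)&(ps[:,2]<.142)]; q=pt[(pt[:,2]>.142)&(pt[:,2]<.15)]
    print("   side circ",circ(p,.014), "top face centroid",q.mean(0) if len(q) else None)
    # holder
    for n,W,m in(("T",WT,mt&bh),("S",WS,ms&sh)):
        P=W[m];zt=np.percentile(P[:,2],97);R=P[P[:,2]>zt-.004]
        print("   holder",n,"rimz",zt,"circ",circ(R),len(R),"floorz",np.percentile(P[:,2],3))
    hc,_=cv2.findContours((mt&bh).astype(np.uint8),0,1)
    (x,y),r=cv2.minEnclosingCircle(max(hc,key=cv2.contourArea));print("   ray at .046",plane_ray(T,(x,y),.046),x,y,r)
E
```

```text
red cap z top/side pct [0.1447 0.1464 0.1544 0.157 ] [0.1171 0.1393 0.1562] 356 436
   side circ (array([ 0.4551, -0.0158]), np.float64(0.002567002934680764)) top face centroid [ 0.4734 -0.0333  0.1461]
   holder T rimz 0.045832892998086926 circ (array([0.6409, 0.0334, 0.0318]), np.float64(0.0006824839152971413)) 225 floorz 0.005183220758061908
   holder S rimz 0.04660814664700789 circ (array([0.6399, 0.0348, 0.0323]), np.float64(0.0007539575702122687)) 214 floorz 0.008830710032366938
   ray at .046 [0.6405 0.0331 0.046 ] 294.755126953125 180.1686248779297 21.1134090423584
yellow cap z top/side pct [0.1446 0.1463 0.1541 0.1567] [0.1167 0.1384 0.156 ] 355 545
   side circ (array([0.4516, 0.0392]), np.float64(0.002970477730107229)) top face centroid [0.4662 0.0192 0.1461]
   holder T rimz 0.04582178328436739 circ (array([ 0.6351, -0.1876,  0.032 ]), np.float64(0.000727158068659787)) 240 floorz 0.0053712364925064945
   holder S rimz 0.14971893834263167 circ (array([0.5944, 0.4355, 0.432 ]), np.float64(0.00328056479965704)) 150 floorz 0.010230773954041766
   ray at .046 [ 0.6342 -0.1864 
[... 528 characters left out ...]
 146 floorz 0.011237377944100777
   ray at .046 [ 0.6364 -0.1136  0.046 ] 387.30474853515625 185.11538696289062 20.80318260192871
blue cap z top/side pct [0.1353 0.1461 0.1514 0.1563] [0.1166 0.1388 0.1562] 415 606
   side circ (array([0.4491, 0.0994]), np.float64(0.002801213811626858)) top face centroid [0.4654 0.0803 0.1461]
   holder T rimz 0.0462292410859382 circ (array([ 0.6388, -0.0401,  0.0322]), np.float64(0.0008439674335409542)) 259 floorz 0.005034622967946975
   holder S rimz 0.14904032318077165 circ (array([0.4606, 0.084 , 0.0082]), np.float64(0.003159409085554457)) 217 floorz 0.009584631430130953
   ray at .046 [ 0.6389 -0.0403  0.046 ] 341.0 182.33999633789062 21.510921478271484
```

```bash
python3 - <<'E'
from meas import *
np.set_printoptions(precision=4,suppress=True)
T,S=[dict(np.load(f"pics/{n}0.npz")) for n in("top","side")]
WT,WS=world(T),world(S)
bc=np.zeros((400,640),bool);bc[270:315,225:450]=1
sb=np.zeros_like(bc);sb[130:280,335:460]=1
caps=[]
for c in HUE:
    q=WT[mask(T,c)&bc]; tip=q[q[:,2]>.153]; q=q[(q[:,2]>.144)&(q[:,2]<.149)]; c0=q.mean(0)
    mm,_=cv2.minEnclosingCircle(q[:,:2].astype(np.float32)[:,None])
    ms=mask(S,c)&sb; P=WS[ms]; P=P[np.hypot(*(P[:,:2]-c0[:2]).T)<.03]
    st=P[P[:,2]>.153]
    def fit(P,r):
        s=least_squares(lambda p:np.hypot(*(P[:,:2]-p).T)-r,c0[:2],loss="soft_l1",f_scale=.001);return s.x
    hi=fit(P[(P[:,2]>.117)&(P[:,2]<.142)],.014); b=P[P[:,2]<.097]
    print(c,"top",c0,"enc",np.array(mm),"side cap",hi,"band",fit(b,.02) if len(b)>20 else None,"tips",tip.mean(0),st.mean(0))
    # two-view ray crossing of the spout tip
    for_uv=[np.argwhere(mask(T,c)&bc&(WT[...,2]>.153)).mean(0)[::-1],np.argwhere(ms&(WS[...,2]>.153)&(np.hypot(*(WS[...,:2]-c0[:2]).transpose(2,0,1))<.03)).mean(0)[::-1]]
    print("   two-ray tip",tri((T,S),for_uv)); caps.append(c0)
caps=np.array(caps);d=np.polyfit(caps[:,1],caps[:,0],1);print("row dx/dy",d)
print("carrier pts", [np.round(x,4) for x in cv2.minAreaRect((WT[(WT[...,2]>.055)&(WT[...,2]<.064)&bc][:,:2]).astype(np.float32)[:,None])[:2]],cv2.minAreaRect((WT[(WT[...,2]>.055)&(WT[...,2]<.064)&bc][:,:2]).astype(np.float32)[:,None])[2])
E
```

```text
red top [ 0.4733 -0.0333  0.1462] enc [ 0.4733 -0.0334] side cap [ 0.4729 -0.0336] band [ 0.4726 -0.0337] tips [ 0.4764 -0.032   0.1946] [ 0.4722 -0.0319  0.1555]
   two-ray tip [ 0.4733 -0.0337  0.1545]
yellow top [0.4661 0.0193 0.1462] enc [0.4659 0.0198] side cap [0.4655 0.0193] band [0.4654 0.0196] tips [0.4673 0.0184 0.1695] [0.4648 0.0208 0.1557]
   two-ray tip [0.4658 0.0193 0.1547]
green top [ 0.4723 -0.0939  0.1462] enc [ 0.4721 -0.0944] side cap [ 0.4716 -0.0947] band [ 0.4716 -0.0944] tips [ 0.4744 -0.0903  0.185 ] [ 0.4702 -0.0931  0.1555]
   two-ray tip [ 0.4715 -0.0945  0.1545]
blue top [0.4653 0.0805 0.1462] enc [0.465  0.0808] side cap [0.4648 0.0807] band [0.4645 0.081 ] tips [0.4666 0.0786 0.1692] [0.4633 0.0826 0.1554]
   two-ray tip [0.4649 0.0811 0.1541]
row dx/dy [-0.0483  0.4689]
carrier pts [array([ 0.4717, -0.0347]), array([0.0641, 0.294 ])] 2.488179922103882
```

```bash
cat > act.py <<'E'
import numpy as np
from scipy.spatial.transform import Rotation as R
from bench import robot, kin, vision
CAP=dict(red=(.4730,-.0335),yellow=(.4658,.0194),green=(.4719,-.0943),blue=(.4650,.0808))
HOL=dict(red=(.6404,.0338),yellow=(.6349,-.1872),green=(.6366,-.1134),blue=(.6388,-.0402))
YC,YH,ZUP=.045,-.0244,.290
def ori(yaw,s=1):
    y=s*np.array([np.cos(yaw),np.sin(yaw),0]);z=np.array([0,0,-1.]);return R.from_matrix(np.c_[np.cross(y,z),y,z]).as_rotvec()
def best(p,yaw):
    q=robot.observe()["joint_pos"];o=[(ori(yaw,s),kin.inverse_kinematics(p,ori(yaw,s))) for s in(1,-1)]
    return min((x for x in o if x[1] is not None),key=lambda x:abs(x[1]-q).max())[0]
def transfer(c):
    a=np.array(CAP[c]);b=np.array(HOL[c]);P=lambda xy,z:np.r_[xy,z]
    robot.grip(.75)
    robot.move_ptp(P(a,ZUP),best(P(a,ZUP),YC))
    robot.line_to(P(a,.150),feed=.2)
    hit=robot.line_to(P(a,.111),feed=.1,force_limit=8)
    robot.grip(0,grasp_force=45);o=robot.observe();print(c,o["clock"],"hit",hit,"opening",o["opening"],"F",o["finger_force"],o["eef_pos"])
    robot.line_to(P(a,ZUP),feed=.15)
    robot.move_ptp(P(b,ZUP),best(P(b,ZUP),YH))
    o=robot.observe();print("  carried",o["opening"],o["finger_force"],o["eef_pos"],o["joint_pos"][5])
    robot.line_to(P(b,.165),feed=.2)
    hit=robot.line_to(P(b,.113),feed=.05,force_limit=8)
    o=robot.observe();print("  down",hit,o["eef_pos"],o["force"])
    robot.grip(.75)
    robot.line_to(P(b,ZUP),feed=.2)
    print("  done",robot.observe()["clock"])
E
python3 - <<'E'
from act import *
import cv2
transfer("red")
f=vision.grab_frame("side");cv2.imwrite("pics/side1.png",f["pixels"][...,::-1])
E
```

```text
red 4.2417 hit False opening 0.31532408216147473 F 44.03743028640747 [ 0.47338451 -0.0336177   0.11174479]
  carried 0.3144591830889068 44.325812458992004 [0.63955593 0.03363236 0.28889263] -0.0316338757233973
  down True [0.63987971 0.03384184 0.11584219] [-0.43264356 -0.39795143  4.46035691]
  done 9.4833
```

View pics/side1.png

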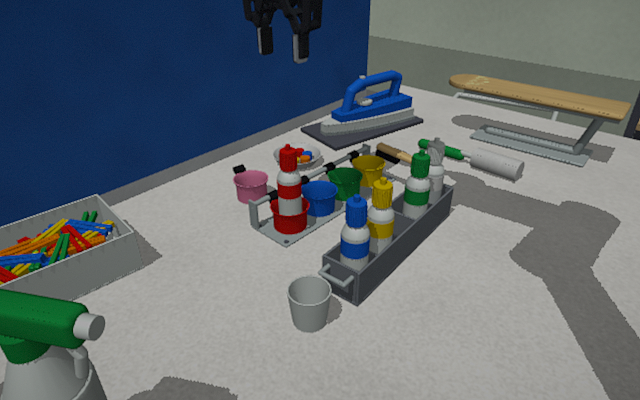

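The red bottle stands upright in the red holder (cap at about (288,160)), and the other bottles haven't moved. Next I'll move the other three.

```bash
python3 - <<'E'
from act import *
from meas import *
np.set_printoptions(precision=4,suppress=True)
for c in("blue","green","yellow"): transfer(c)
robot.move_ptp([.30,-.45,.29],best([.30,-.45,.29],-1.2)); robot.wait(.5)
fs={n:vision.grab_frame(n) for n in("top","side")}
for n,f in fs.items(): cv2.imwrite(f"pics/{n}2.png",f["pixels"][...,::-1])
T=fs["top"];WT=world(T)
for c in HUE:
    P=WT[mask(T,c)&(WT[...,2]>.10)&(np.hypot(*(WT[...,:2]-HOL[c]).transpose(2,0,1))<.04)]
    q=P[(P[:,2]>.145)&(P[:,2]<.154)]
    print(c,"top face",q.mean(0),"err mm",1e3*(q.mean(0)[:2]-HOL[c]),len(q))
print(robot.observe()["clock"])
E
```

```text
blue 12.3167 hit False opening 0.3168140396378382 F 44.09170389175415 [0.4653 0.0808 0.1118]
  carried 0.3182902235558918 44.33174729347229 [ 0.6376 -0.0393  0.2895] -0.14687665635763947
  down True [ 0.6382 -0.0402  0.1159] [0.4821 0.2267 3.2998]
  done 17.6667
green 20.425 hit False opening 0.3118331447558793 F 44.03350353240967 [ 0.4722 -0.0945  0.1118]
  carried 0.3169795246129035 44.34029459953308 [ 0.636  -0.1132  0.2885] -0.2595677152023087
  down True [ 0.6361 -0.1133  0.1159] [-0.8739 -0.1624  4.2907]
  done 25.6167
yellow 28.5167 hit False opening 0.3192863039858957 F 44.02917444705963 [0.4662 0.0194 0.1118]
  carried 0.31390366788153734 44.292678236961365 [ 0.6343 -0.1859  0.29  ] -0.36719739472366875
  down True [ 0.6344 -0.187   0.1159] [ 0.139  -0.0422  4.4297]
  done 34.05
red top face [0.6383 0.0336 0.15  ] err mm [-2.1313 -0.2459] 287
yellow top face [ 0.6328 -0.185   0.15  ] err mm [-2.0744  2.1543] 286
green top face [ 0.6338 -0.112   0.1501] err mm [-2.8085  1.4354] 275
blue top face [ 0.6364 -0.0397  0.15  ] err mm [-2.3663  0.498 ] 293
36.2167
```

View pics/side2.png

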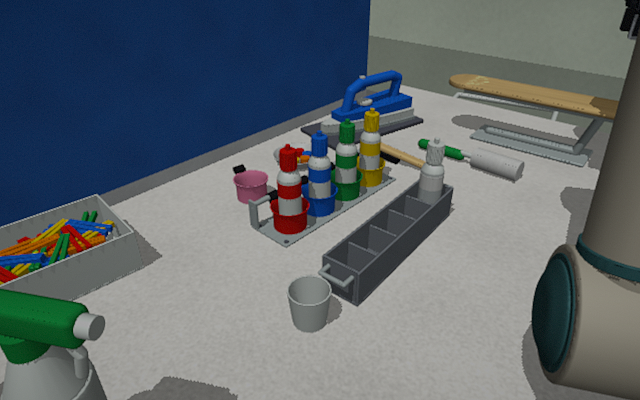

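View pics/top2.png

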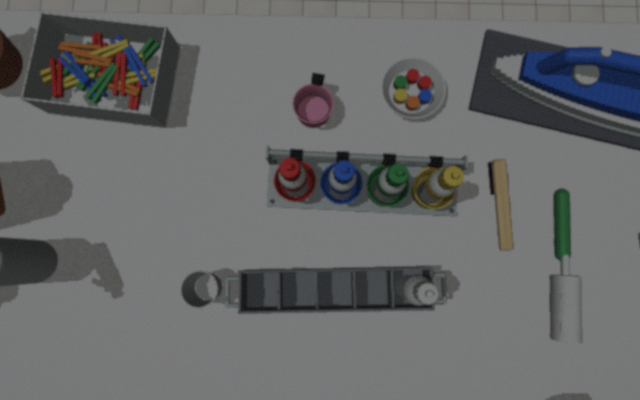

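In both views every bottle stands upright in its own colour's holder (side-view caps at (288,158), (320,147), (347,132), (372,122)). The cap tops are at 0.150, about 4 mm higher than in the carrier, so the bottles are fully down. All are within 3 mm of centre, and the white bottle hasn't moved.

```bash
python3 -c "
from bench import robot
print(robot.close_job())"
```

```text
the job is handed in; nothing more can be done
None
```

The job is handed in: all four coloured bottles stand upright and fully down in the holders of their own colour, within about 3 mm of centre, the white bottle stayed in its place in the carrier, and the robot's clock read about 36 s.

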